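Load the weighed cell into the matching well of the cell tester

TASK

The cell standing on the bench scale has been weighed and is next on the cell tester: stand it in the well of the graded row that fits its diameter, feeling for the mouth with a light touch since the strip may be clamped a centimetre either way of its size dots, and lower it gently until it rests on the contact at the bottom. Then swing the contact bridge over and press it gently down until it is fully shut on the cell. Leave the two waiting cells and everything else on the bench as they are.

Things in the scene. Friction and masses are not known exactly. Their poses are not given: they have to be found in the camera images.
- tester: Bench cell tester, screwed down. White housing 250 mm wide (its y), 200 mm deep (its x from -115 to +85 mm); origin under its middle, at bench height, z up; x points from the row of wells to the hinge at the rear. Sloping console with three displays on the -x side, at most 55 mm high. Nothing stands higher than 60 mm but the bridge and its two hinge lugs (y = -113 and +113 mm, 95 mm high).
- deck (a point): Middle of the bed of the dark well strip (48 x 178 mm), whose flat upper face is 60 mm above the bench: four upright round wells in a row along y, wider from -y to +y. The strip is clamped in its channel, rigid, anywhere within 11 mm either way along y of this point; across the row it is true. A cell resting on the spring contact in its own well stands 30 mm out of this face.
- bridge (a joint): Angle of the contact bridge about the tester's y: 0 shut (level over the wells), 2.1 to 2.35 rad at the start (leaning back beyond the hinge), 2.4 the stop. The hinge is stiff (0.3 N m): it stays where left and takes 4 to 10 N at the lip. Over the last 0.1 rad it presses the seated cell 5 mm down on its contact with 4 to 5 N.
- bridge_hinge (a point): Middle of the bridge's hinge axis, at x = 55 mm, y = 0, 90 mm above the bench in the tester's frame. The bridge is an open frame: arms at both ends and, from 39 to 75 mm from this axis, a crossbar 214 mm long; its outer face (the top one when shut) lies 5 mm outside the axis.
- bridge_lip (a point): Middle of the outer face of the red lip of the bridge, 83 mm from the hinge axis and 5 mm to the outer side; when shut it faces up, 95 mm above the bench. The lip is 90 mm long (along y) and ends 92 mm from the axis.
- scale_pan (a point): Middle of the upper face of the square steel pan (100 x 100 mm) of the small dark bench scale; 22 mm above the bench. Exactly one cell stands on it.
- foam: Black foam slab, fixed, 100 mm (x) by 150 mm (y) by 22 mm high, origin under its centre; the two waiting cells stand on it.
- cell18_mid (a point): Centre (half-way up) of the teal-green cylindrical battery cell, 18.5 mm in diameter, 65 mm tall with its nub (steel nub on top 9 mm wide, 1.5 mm high), standing upright; 48 g or up to 30 % more or less; the foot has a 1 mm chamfer. z along its axis, up.
- cell22_mid (a point): Centre (half-way up) of the violet cylindrical battery cell, 22 mm in diameter, 70 mm tall with its nub (steel nub on top 9 mm wide, 1.5 mm high), standing upright; 70 g or up to 30 % more or less; the foot has a 1 mm chamfer. z along its axis, up.
- cell26_mid (a point): Centre (half-way up) of the orange-red cylindrical battery cell, 26.5 mm in diameter, 65 mm tall with its nub (steel nub on top 9 mm wide, 1.5 mm high), standing upright; 92 g or up to 30 % more or less; the foot has a 1 mm chamfer. z along its axis, up.
- w14 (a point): Nominal mouth centre, on the deck, of the well for 14.5 mm cells (for cells 50 mm tall), level with its yellow size dot on the front rail; at y = -63 mm in the tester's frame. The real mouth lies up to 11 mm from here along the row. Well 1.6 mm wider than its cell; spring contact at the bottom, 1.5 N at first touch, then 0.6 N/mm over 8 mm.
- w18 (a point): Nominal mouth centre, on the deck, of the well for 18.5 mm cells (for cells 65 mm tall), level with its green size dot on the front rail; at y = -23 mm in the tester's frame. The real mouth lies up to 11 mm from here along the row. Well 1.6 mm wider than its cell; spring contact at the bottom, 1.5 N at first touch, then 0.6 N/mm over 8 mm.
- w22 (a point): Nominal mouth centre, on the deck, of the well for 22 mm cells (for cells 70 mm tall), level with its blue size dot on the front rail; at y = 19 mm in the tester's frame. The real mouth lies up to 11 mm from here along the row. Well 1.6 mm wider than its cell; spring contact at the bottom, 1.5 N at first touch, then 0.6 N/mm over 8 mm.
- w26 (a point): Nominal mouth centre, on the deck, of the well for 26.5 mm cells (for cells 65 mm tall), level with its orange size dot on the front rail; at y = 65 mm in the tester's frame. The real mouth lies up to 11 mm from here along the row. Well 1.6 mm wider than its cell; spring contact at the bottom, 1.5 N at first touch, then 0.6 N/mm over 8 mm.
- dispenser: White solvent dispenser, 60 mm across, 105 mm high, loose, to be left alone; origin under its centre.
- reel: Yellow solder reel standing flat, 64 mm across, 38 mm high, loose, to be left alone; origin under its centre.
- meter: Yellow multimeter lying flat, 150 x 75 x 34 mm, loose, to be left alone; origin under its centre.
- pliers: Pliers with orange grips lying flat, 155 mm long, 14 mm high, loose, to be left alone.
- screwdriver: Blue screwdriver lying flat, 170 mm long, 26 mm high, loose, to be left alone.
- flux: Amber flux bottle, 32 mm across, 75 mm high, loose, to be left alone; origin under its centre.

How it is judged:
On the way, in this order (a step that is already met when the one before it is completed fails the run):
1. the cell from the scale stands at the bottom of the well of its own diameter, let go, the bridge still open (((horizontal distance between cell18_mid and w18 below 0.015 m and z of cell18_mid in the frame of tester below 0.0605 m and angle between cell18_mid's own z axis and vertical below 0.07 rad and distance of each of cell22_mid, cell26_mid from where it was at the start of the episode below 0.03 m and horizontal distance between each of cell22_mid, cell26_mid and scale_pan above 0.1 m and angle between each of cell22_mid, cell26_mid's own z axis and vertical below 0.1 rad and contact force between the fingers and cell18 below 0.1 N) or (horizontal distance between cell22_mid and w22 below 0.015 m and z of cell22_mid in the frame of tester below 0.058 m and angle between cell22_mid's own z axis and vertical below 0.07 rad and distance of each of cell18_mid, cell26_mid from where it was at the start of the episode below 0.03 m and horizontal distance between each of cell18_mid, cell26_mid and scale_pan above 0.1 m and angle between each of cell18_mid, cell26_mid's own z axis and vertical below 0.1 rad and contact force between the fingers and cell22 below 0.1 N) or (horizontal distance between cell26_mid and w26 below 0.015 m and z of cell26_mid in the frame of tester below 0.0605 m and angle between cell26_mid's own z axis and vertical below 0.07 rad and distance of each of cell18_mid, cell22_mid from where it was at the start of the episode below 0.03 m and horizontal distance between each of cell18_mid, cell22_mid and scale_pan above 0.1 m and angle between each of cell18_mid, cell22_mid's own z axis and vertical below 0.1 rad and contact force between the fingers and cell26 below 0.1 N)) and value of joint bridge above 0.5 rad), for 0.2 s.
2. the bridge is shut on it (((horizontal distance between cell18_mid and w18 below 0.015 m and z of cell18_mid in the frame of tester below 0.0605 m and angle between cell18_mid's own z axis and vertical below 0.07 rad and distance of each of cell22_mid, cell26_mid from where it was at the start of the episode below 0.03 m and horizontal distance between each of cell22_mid, cell26_mid and scale_pan above 0.1 m and angle between each of cell22_mid, cell26_mid's own z axis and vertical below 0.1 rad and contact force between the fingers and cell18 below 0.1 N) or (horizontal distance between cell22_mid and w22 below 0.015 m and z of cell22_mid in the frame of tester below 0.058 m and angle between cell22_mid's own z axis and vertical below 0.07 rad and distance of each of cell18_mid, cell26_mid from where it was at the start of the episode below 0.03 m and horizontal distance between each of cell18_mid, cell26_mid and scale_pan above 0.1 m and angle between each of cell18_mid, cell26_mid's own z axis and vertical below 0.1 rad and contact force between the fingers and cell22 below 0.1 N) or (horizontal distance between cell26_mid and w26 below 0.015 m and z of cell26_mid in the frame of tester below 0.0605 m and angle between cell26_mid's own z axis and vertical below 0.07 rad and distance of each of cell18_mid, cell22_mid from where it was at the start of the episode below 0.03 m and horizontal distance between each of cell18_mid, cell22_mid and scale_pan above 0.1 m and angle between each of cell18_mid, cell22_mid's own z axis and vertical below 0.1 rad and contact force between the fingers and cell26 below 0.1 N)) and value of joint bridge below 0.05 rad), for 0.2 s.
At the end, for the whole second after the job is handed in: The cell that stood on the scale is upright (within 4 degrees) in the well of its own diameter, down on or below the bottom contact's free height (within 3 mm), let go and at rest; the bridge is fully shut (within 0.05 rad); the two waiting cells stand within 30 mm of where they were (all of step 2 and linear speed of each of cell18, cell22, cell26 below 0.02 m/s); the robot touches nothing.
It fails at once if the cell and the tester press on each other with more than 40 N (contact force between any of cell18, cell22, cell26 and tester above 40 N).
It fails at once if the gripper presses on the tester (bridge included) with more than 40 N (contact force between the arm and tester above 40 N).
It fails at once if the cell is dropped down the well (faster than 0.4 m/s) ((horizontal distance between cell18_mid and w18 below 0.015 m and z of cell18_mid in the frame of tester below 0.0895 m and linear speed of cell18 above 0.4 m/s) or (horizontal distance between cell22_mid and w22 below 0.015 m and z of cell22_mid in the frame of tester below 0.092 m and linear speed of cell22 above 0.4 m/s) or (horizontal distance between cell26_mid and w26 below 0.015 m and z of cell26_mid in the frame of tester below 0.0895 m and linear speed of cell26 above 0.4 m/s)).
It fails at once if something else on the bench is moved by more than 30 mm (distance of any of dispenser, reel, meter, pliers, screwdriver, flux from where it was at the start of the episode above 0.03 m).
It also fails if it takes over 72 s, if anything falls off the work surface, if the arm or the gripper's body presses on something with over 40 N, if the wrist force passes 120 N, or if a joint passes its speed limit or range.

ROBOT

A 7-joint arm with a two-finger parallel gripper is mounted at the origin on the work surface. World frame = base frame: x ahead of the robot, y to its left, z up, the work surface at z = 0. Lengths are in m, angles in rad, forces in N, time in s.
With the tool pointing down it reaches from about 0.4 to 0.875 m from the base axis. Payload 19.3 kg.
Tool frame: the origin (TCP) lies at the very end of the fingers, on their centre line; the grasp point (between the pads) lies 19 mm behind it; z points along the fingers, y is the direction in which the jaws open and shut (so a half turn about z gives the same grasp; the last joint's range is limited). The gripper opens to 85 mm and grips with 20 to 120 N. Pads are 22 mm wide; open, the fingers measure 114 mm over their backs; the gripper's body (76 mm by 85 mm) begins 54 mm behind the grasp point. The pads swing forward as they close: fully open they stand 13 mm farther back than shut.
Start: joints at [-1.285, 0.521, -0.036, 1.599, 0.021, 1.021, -0.113], TCP at [0.218, 0.586, 0.231] pointing down, gripper open.
Joint ranges: [-2.91, 2.91], [-0.3, 2.13], [-1.5, 1.42], [0.17, 2.43], [-1.26, 4.41], [0.16, 1.93], [-2.52, 2.52]. Speed limits (rad/s): [1.89, 1.89, 2.39, 2.39, 3.01, 3.01, 3.01].

INTERFACE

Orientations are given as [roll, pitch, yaw] about the fixed x, y, z axes, in that order (R = Rz(yaw) Ry(pitch) Rx(roll)).
In Python, from workcell import bot, vision, job_done gives the robot as it stands.
- The arm moves only by the tool arm_command, never from a script. Its arguments are lists of equal length, an entry for each row: "gripper": the finger opening in cm, from 0 to 8.54; "slide": the shift along the tool's x, y, z in cm, a list of three; "turn": the turn, a rotation vector about the tool's x, y, z in degrees, a list of three. A call has 1 to 5 rows; each row is the pose to reach, as a shift and turn from the pose commanded when the call began, along the tool's axes at that moment; what a row does not reach only later rows make up. A row lasts 1/8 s, in which the tool goes at most 62.5 mm and 10.7 degrees, less where a joint would pass 70% of its speed; a pose out of reach is approached as far as the arm can. A call with a gripper value outside its range is refused whole. The fingers move at their own pace and stop on an object; "force" is the grip in N (left out, the last holds). Time passes only in rows, so rows that repeat a pose let the fingers close. It gives the time, the measured TCP pose, the force and the opening at its end, in the units of the state.
- bot.observe(): the state, without advancing time (a new reading comes with each control period).
- vision.grab_frame(name): name is "scene" or "top" or "wrist"; returns the picture (480x640x3 uint8, blue, green, red); there is no depth.
- vision.camera_model(name): a dict with "mtx" (3x3 intrinsics, pixels), "T" (4x4, takes a point from camera to world coordinates). Camera axes: x right, y down, z forward; pixel columns grow to the right and rows downward; lengths in m; the calibration is good to about 2 mm. A picture is of the moment at which its call begins: read the wrist's pose just before it. camera_model takes no time and is no camera call; for the wrist camera it gives the pose at the moment of the call.
- job_done(): hands the job in, once; it reports no verdict.
The state is a dict: "clock": time; "qpos": joint angles; "qd": joint speeds; "joint_efforts": joint torques, N m; "position": TCP position; "tool_rot": TCP orientation; "force": force on the tool from outside, world axes, zero at the start; "moment": the same for the moment, N m; "grip_width": finger opening in m.
Only numpy, scipy, OpenCV 4.12 (cv2) and the standard library are available. Lean on these libraries where they do the work, as an engineer would, in place of code of your own. Each camera call takes 0.05 s, during which the arm holds its last target. There are 200 camera calls.

## Working session

There is one attempt and no reset: what is moved stays moved. The work goes in short steps, Python scripts to look and compute and a tool call to move; the robot and the scene stay as the last step left them, time stands still between calls to the robot, and variables do not carry over. Pictures are saved under pics/ and viewed, about 8 in all and at most 12, crops included, and the job is handed in when it is done.

Besides the shell and the picture viewer there is one more tool, called in YAML: its name, and indented under it one key for each argument. arm_command: Moves the arm, as the interface text tells. Its arguments: {"type":"object","properties":{"gripper":{"type":"array","items":{"type":"number"}},"slide":{"type":"array","items":{"type":"array","items":{"type":"number"}}},"turn":{"type":"array","items":{"type":"array","items":{"type":"number"}}},"force":{"type":"number"}},"required":["gripper","slide","turn"]}

```bash
mkdir -p pics; ls; python3 - <<'E'
from workcell import bot, vision
import cv2, numpy as np
print(bot.observe())
for n in("scene","top"):
    cv2.imwrite(f"pics/{n}0.png",vision.grab_frame(n)); c=vision.camera_model(n); print(n,c["mtx"].tolist(),np.round(c["T"],4).tolist())
E
```

```text
pics
{'clock': 0.0, 'qpos': array([-1.28518281,  0.52201434, -0.03633009,  1.59998396,  0.02121054,
        1.02110389, -0.11280327]), 'qd': array([ 0.00194405, -0.00082366, -0.00089358, -0.00071269, -0.00037109,
       -0.00045501, -0.00013721]), 'joint_efforts': array([ 4.46659942e-05, -9.27099895e+01,  1.97887927e+00, -3.69965744e+01,
        1.77231448e-02,  7.47269980e-03, -4.75821622e-06]), 'position': array([0.21764148, 0.58553091, 0.23073411]), 'tool_rot': array([-3.14047188e+00,  8.76230524e-05,  2.78577336e+00]), 'force': array([-1.04374003, -0.10451923, -0.29089758]), 'moment': array([-0.03282626, -0.04401589, -0.06575286]), 'grip_width': 0.08500852677192741}
scene [[498.1378128650362, 0.0, 320.8172595562117], [0.0, 498.1378128650362, 235.89885265998777], [0.0, 0.0, 1.0]] [[0.8205, 0.4563, -0.3443, 1.0233], [0.5716, -0.6477, 0.5037, -0.6284], [0.0068, -0.6101, -0.7923, 1.0587], [0.0, 0.0, 0.0, 1.0]]
top [[534.9650711285309, 0.0, 316.45655099338245], [0.0, 534.9650711285309, 237.02087671005071], [0.0, 0.0, 1.0]] [[-0.0268, -0.9948, 0.0981, 0.4485], [-0.9996, 0.0268, -0.001, -0.0008], [-0.0017, -0.0981, -0.9952, 1.4777], [0.0, 0.0, 0.0, 1.0]]
```

View pics/top0.png

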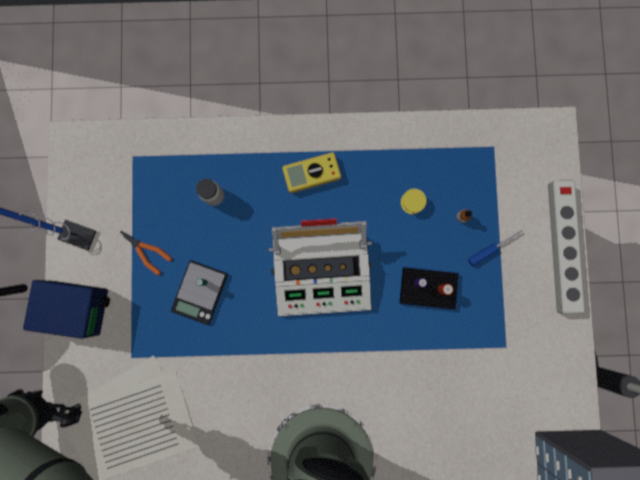

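View pics/scene0.png

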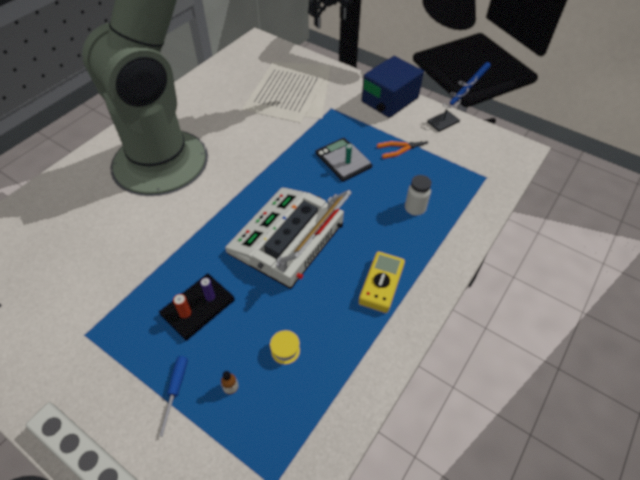

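The top view shows the teal cell on the scale at about (202,281). The tester is centred near (323,270), with its wells at (295–343, 268) running from orange on the left to small on the right. The bridge leans back with its red lip at (319,222). So the job is cell18 into w18.

```bash
cat > h.py <<'E'
from workcell import bot, vision
import cv2, numpy as np
from scipy.spatial.transform import Rotation as R
def ray(c,uv,z):
    d=np.linalg.solve(c["mtx"],[uv[0],uv[1],1]); d=c["T"][:3,:3]@d; o=c["T"][:3,3]
    return o+d*(z-o[2])/d[2]
def proj(c,p):
    q=np.linalg.inv(c["T"])@[*p,1]; q=c["mtx"]@q[:3]; return q[:2]/q[2]
def grab(n,name):
    c=vision.camera_model(n); f=vision.grab_frame(n); cv2.imwrite(f"pics/{name}.png",f); return c,f
def togo(p,rpy=None):
    s=bot.observe(); Rt=R.from_euler('xyz',s["tool_rot"])
    print("slide cm",np.round(Rt.inv().apply(np.array(p)-s["position"])*100,2), end=' ')
    if rpy is not None: print("turn deg",np.round((Rt.inv()*R.from_euler('xyz',rpy)).as_rotvec(degrees=True),2), end=' ')
    print("at",np.round(s["position"],4),np.round(s["tool_rot"],3),"F",np.round(s["force"],2),"t",s["clock"])
def blob(f,lo,hi,n=1):
    m=cv2.inRange(cv2.cvtColor(f,cv2.COLOR_BGR2HSV),lo,hi); k,_,st,ce=cv2.connectedComponentsWithStats(m)
    o=np.argsort(-st[1:,4])[:n]+1; return [(np.round(ce[i],1).tolist(),st[i].tolist()) for i in o]
E
python3 - <<'E'
from h import *
f=cv2.imread("pics/top0.png"); c=vision.camera_model("top")
print("red",blob(f,(0,150,80),(8,255,255),3)); print("teal",blob(f,(70,80,30),(95,255,255),4))
for n,uv,z in [("cell",(202,281),.087),("w26",(295,270),.06),("w14",(343,267),.06),("lip",(319,222),.16)]: print(n,ray(c,uv,z).round(4))
b=np.hstack([cv2.resize(f[250:340,160:260],None,fx=4,fy=4,interpolation=2),cv2.resize(f[210:320,265:380],None,fx=3.4,fy=3.4,interpolation=2)[:360]])
cv2.imwrite("pics/crop.png",b)
togo((.5,.28,.3),(np.pi,0,np.pi))
print(np.round(np.linalg.inv(np.r_[np.c_[R.from_euler('xyz',bot.observe()['tool_rot']).as_matrix(),bot.observe()['position']],[[0,0,0,1]]])@vision.camera_model("wrist")["T"],3), vision.camera_model("wrist")["mtx"])
E
```

```text
red [([318.0, 222.7], [302, 220, 34, 6, 120]), ([565.4, 190.1], [561, 188, 10, 6, 50]), ([441.0, 287.9], [439, 285, 5, 8, 24])]
teal [([91.5, 320.9], [86, 307, 12, 29, 198]), ([323.0, 292.6], [317, 290, 13, 6, 47]), ([351.6, 290.6], [345, 288, 13, 6, 42]), ([294.8, 294.5], [288, 292, 14, 6, 41])]
cell [0.479  0.2975 0.087 ]
w26 [0.502 0.057 0.06 ]
w14 [ 0.5065 -0.0703  0.06  ]
lip [ 0.6156 -0.0093  0.16  ]
slide cm [-37.11 -18.82  -6.9 ] turn deg [ -0.05  -0.   -20.39] at [0.2177 0.5856 0.2308] [-3.141  0.     2.786] F [ 0.11 -0.32 -0.95] t 0.1
[[ 0.    -0.952 -0.305  0.079]
 [ 1.    -0.     0.001 -0.001]
 [-0.001 -0.305  0.952 -0.143]
 [ 0.     0.     0.     1.   ]] [[390.1029052    0.         328.27477957]
 [  0.         390.1029052  240.23278104]
 [  0.           0.           1.        ]]
```

View pics/crop.png

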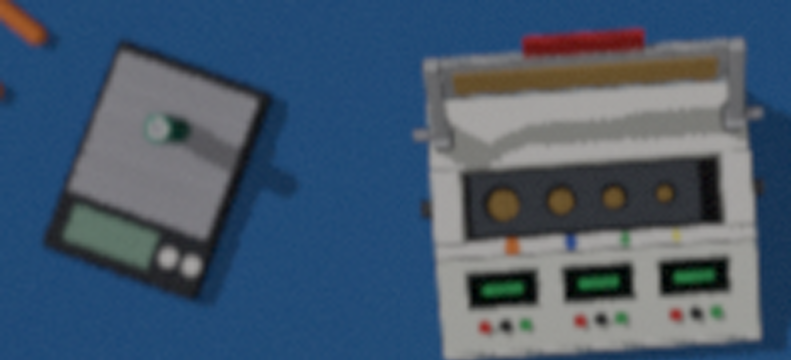

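The wells sit a few mm to the +y side of their dots, so the strip is shifted. I'll go above the cell first.

arm_command:
  gripper: [8.5,8.5,8.5,8.5,8.5]
  slide:
    - [-6,-3,0.5]
    - [-12,-6,1]
    - [-18,-9,1.5]
    - [-24,-12,2]
    - [-30,-15.4,2.5]
  turn:
    - [0,0,-4]
    - [0,0,-8]
    - [0,0,-12]
    - [0,0,-16]
    - [0,0,-20.4]

```text
clock: 0.72
position: [0.4297, 0.3547, 0.2079]
tool_rot: [-3.141, -0.0, -3.139]
force: [0.9, 1.0, 0.1]
grip_width: 0.0856
```

```bash
python3 - <<'E'
from h import *
togo((.478,.302,.2),(np.pi,0,np.pi))
E
```

```text
slide cm [-4.82 -5.29  0.79] turn deg [-0.01 -0.    0.16] at [0.4297 0.3547 0.2079] [-3.141 -0.    -3.139] F [0.95 0.96 0.1 ] t 0.725
```

arm_command:
  gripper: [8.5,8.5,8.5,8.5]
  slide:
    - [-3.3,-3.5,0.5]
    - [-3.3,-3.5,0.5]
    - [-3.3,-3.5,0.5]
    - [-3.3,-3.5,0.5]
  turn:
    - [0,0,0]
    - [0,0,0]
    - [0,0,0]
    - [0,0,0]

```text
clock: 1.23
position: [0.4607, 0.3225, 0.2032]
tool_rot: [3.141, -0.0, -3.14]
force: [-0.2, -0.1, -0.0]
grip_width: 0.085
```

```bash
python3 - <<'E'
from h import *
togo((.478,.302,.2),(np.pi,0,np.pi))
c,f=grab("wrist","w1")
print(proj(c,(.478,.302,.087)))
for b in blob(f,(70,80,30),(95,255,255),4): print(b)
E
```

```text
slide cm [-1.72 -2.05  0.32] turn deg [ 0.02 -0.02  0.12] at [0.4607 0.3225 0.2032] [ 3.141 -0.    -3.14 ] F [-0.24 -0.14 -0.01] t 1.225
[299.76260002 258.01014607]
([306.1, 242.0], [291, 224, 27, 46, 657])
([2.9, 191.0], [0, 186, 7, 11, 75])
([8.0, 208.0], [8, 208, 1, 1, 1])
```

View pics/w1.png

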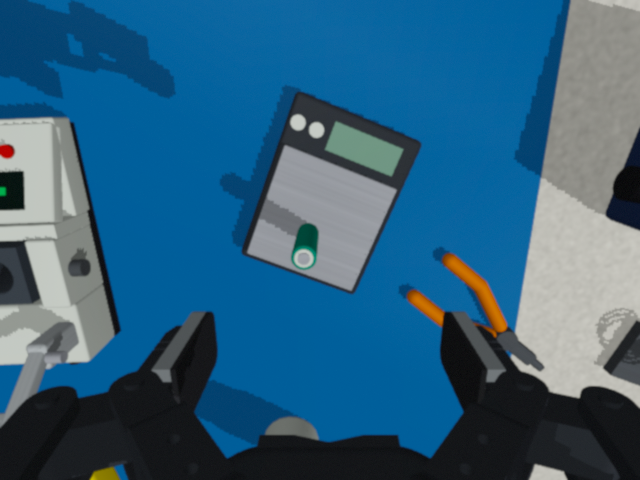

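The wrist view shows the cell with its nub centre at about (304,258), close to the predicted (300,258).

```bash
python3 - <<'E'
from h import *
c=vision.camera_model("wrist")
p=ray(c,(304,258),.087);print(p)
togo((p[0],p[1],.10)); togo((p[0],p[1],.063))
E
```

```text
[0.47807999 0.30493503 0.087     ]
slide cm [-1.72 -1.76 10.32] at [0.4608 0.3224 0.2032] [ 3.141 -0.    -3.14 ] F [-0.31  0.02 -0.58] t 1.275
slide cm [-1.72 -1.76 14.02] at [0.4608 0.3224 0.2032] [ 3.141 -0.    -3.14 ] F [-0.31  0.02 -0.58] t 1.275
```

arm_command:
  gripper: [8.5,8.5,8.5,8.5,8.5]
  slide:
    - [-1.7,-1.75,3]
    - [-1.7,-1.75,8]
    - [-1.7,-1.75,12]
    - [-1.7,-1.75,14]
    - [-1.7,-1.75,14]
  turn:
    - [0,0,0]
    - [0,0,0]
    - [0,0,0]
    - [0,0,0]
    - [0,0,0]

```text
clock: 1.9
position: [0.4774, 0.3042, 0.062]
tool_rot: [-3.14, -0.002, -3.14]
force: [0.8, -0.4, -0.2]
grip_width: 0.085
```

arm_command:
  gripper: [8.5,8.5]
  slide:
    - [0,0,0]
    - [0,0,0]
  turn:
    - [0,0,0]
    - [0,0,0]

```text
clock: 2.15
position: [0.479, 0.3044, 0.0643]
tool_rot: [3.141, 0.001, -3.141]
force: [-0.8, -0.6, -0.2]
grip_width: 0.0849
```

```bash
python3 - <<'E'
from h import *
togo((.4781,.305,.063),(np.pi,0,np.pi))
c,f=grab("wrist","w2")
print(proj(c,(.478,.305,.087)))
E
```

```text
slide cm [0.09 0.06 0.13] turn deg [0.06 0.08 0.02] at [0.479  0.3044 0.0643] [ 3.141e+00  1.000e-03 -3.141e+00] F [-0.83 -0.61 -0.17] t 2.15
[331.40811617 345.91612192]
```

View pics/w2.png

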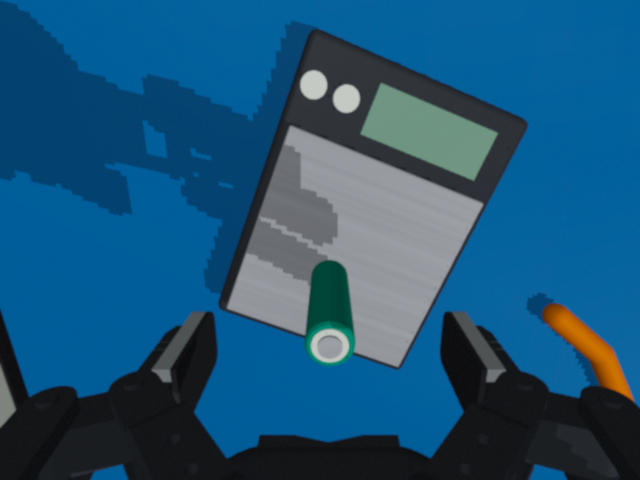

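The cell is centred between the fingers, with its top at (330,345). I'll close.

arm_command:
  gripper: [1.4,1.4,1.4,1.4,1.4]
  slide:
    - [0,0,0]
    - [0,0,0]
    - [0,0,0]
    - [0,0,0]
    - [0,0,0]
  turn:
    - [0,0,0]
    - [0,0,0]
    - [0,0,0]
    - [0,0,0]
    - [0,0,0]
  force: 30

```text
clock: 2.82
position: [0.4786, 0.3039, 0.0632]
tool_rot: [-3.142, 0.0, -3.141]
force: [-0.1, 0.9, 1.7]
grip_width: 0.017
```

arm_command:
  gripper: [1.4,1.4,1.4,1.4,1.4]
  slide:
    - [0,0,0]
    - [0,0,-3]
    - [0,0,-6]
    - [0,0,-9]
    - [0,0,-12]
  turn:
    - [0,0,0]
    - [0,0,0]
    - [0,0,0]
    - [0,0,0]
    - [0,0,0]

```text
clock: 3.45
position: [0.4784, 0.3038, 0.1841]
tool_rot: [-3.141, -0.0, -3.141]
force: [-0.2, 0.1, 0.1]
grip_width: 0.0169
```

```bash
python3 - <<'E'
from h import *
togo((.48,-.02,.2),(np.pi,0,np.pi))
print(bot.observe()["grip_width"])
E
```

```text
slide cm [ -0.15 -32.38  -1.59] turn deg [-0.01 -0.01  0.01] at [0.4784 0.3038 0.1841] [-3.141 -0.    -3.141] F [-0.2   0.13  0.07] t 3.45
0.016947727427354696
```

arm_command:
  gripper: [1.4,1.4,1.4,1.4,1.4]
  slide:
    - [1,-5,-0.3]
    - [2,-10,-0.6]
    - [3,-15,-1]
    - [4,-20,-1.4]
    - [4.8,-25.4,-1.6]
  turn:
    - [0,0,0]
    - [0,0,0]
    - [0,0,0]
    - [0,0,0]
    - [0,0,0]

```text
clock: 4.08
position: [0.4301, 0.0485, 0.1994]
tool_rot: [3.141, 0.0, -3.141]
force: [1.8, 0.1, -0.1]
grip_width: 0.0172
```

arm_command:
  gripper: [1.4,1.4,1.4]
  slide:
    - [0,0,0]
    - [0,0,0]
    - [0,0,0]
  turn:
    - [0,0,0]
    - [0,0,0]
    - [0,0,0]

```text
clock: 4.45
position: [0.4308, 0.0509, 0.1991]
tool_rot: [3.141, -0.0, -3.14]
force: [0.4, 0.1, -2.0]
grip_width: 0.0175
```

```bash
python3 - <<'E'
from h import *
togo((.43,.05,.2),(np.pi,0,np.pi))
c,f=grab("wrist","w3")
E
```

```text
slide cm [ 0.08 -0.09 -0.09] turn deg [ 0.01 -0.01  0.1 ] at [0.4308 0.0509 0.1991] [ 3.141 -0.    -3.14 ] F [ 0.4   0.09 -1.99] t 4.45
```

View pics/w3.png

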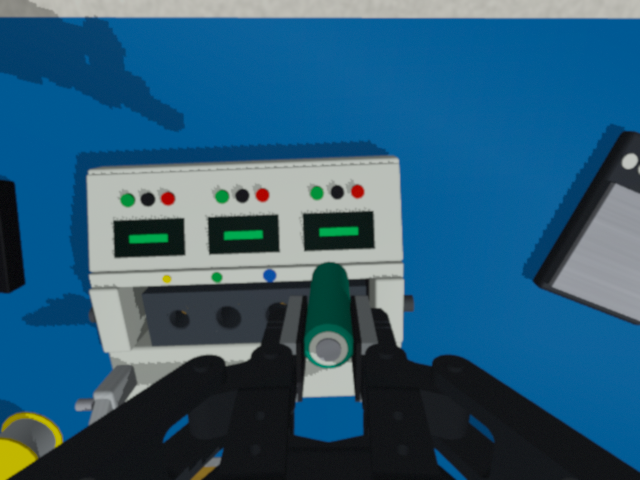

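The wells are at about (180,318) for w14 and (229,317) for w18. The dots are at (167,279) yellow, (217,277) green and (270,275) blue. The held cell stands upright in the jaws.

```bash
python3 - <<'E'
from h import *
f=cv2.imread("pics/w3.png"); c=vision.camera_model("wrist")
g=cv2.cvtColor(f,cv2.COLOR_BGR2GRAY); g=g[295:340,150:260]
print(g[22,::2]); 
for t in (25,32,38):
    m=(cv2.GaussianBlur(g,(3,3),0)<t).astype(np.uint8)*255
    for k in cv2.findContours(m,cv2.RETR_EXTERNAL,cv2.CHAIN_APPROX_NONE)[0]:
        if len(k)>25:
            (x,y),(a,b),an=cv2.fitEllipse(cv2.convexHull(k)); print(t,round(x+150,1),round(y+295,1),round(a,1),round(b,1),ray(c,(x+150,y+295),.06).round(4), cv2.boundingRect(k))
for n,lo,hi in (("g",(45,100,60),(80,255,255)),("b",(112,120,80),(125,255,255)),("y",(20,150,120),(32,255,255))):
    m=f[265:290,150:300]; 
    for q,_ in blob(m,lo,hi): print(n,q,ray(c,(q[0]+150,q[1]+265),.06).round(4))
cv2.imwrite("pics/w3c.png",cv2.resize(f[260:350,140:300],None,fx=5,fy=5,interpolation=2))
E
```

```text
[59 58 59 59 59 58 59 59 57 54 37 32 30 24 25 23 25 27 27 38 57 59 59 59
 59 58 58 59 58 59 59 58 57 42 34 31 25 24 25 25 27 28 27 30 29 36 58 60
 59 58 59 59 59 58 59]
25 177.6 316.9 8.0 10.9 [ 0.5075 -0.0715  0.06  ] (26, 17, 7, 11)
25 225.6 312.3 7.9 18.5 [ 0.5033 -0.0322  0.06  ] (72, 13, 9, 15)
32 179.2 318.8 14.7 16.8 [ 0.5092 -0.0704  0.06  ] (22, 16, 16, 16)
32 228.4 316.9 19.6 21.3 [ 0.5074 -0.0304  0.06  ] (69, 12, 21, 20)
38 179.2 319.0 15.7 18.6 [ 0.5094 -0.0704  0.06  ] (21, 16, 18, 17)
38 228.2 317.0 21.0 23.4 [ 0.5075 -0.0305  0.06  ] (67, 12, 23, 21)
g [66.5, 11.9] [ 0.4723 -0.037   0.06  ]
y [16.4, 13.8] [ 0.474  -0.0764  0.06  ]
```

View pics/w3c.png

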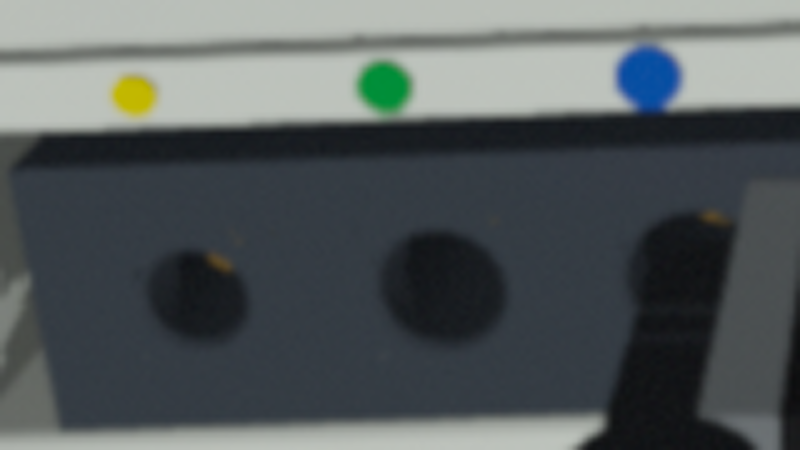

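```bash
python3 - <<'E'
from h import *
f=cv2.imread("pics/w3.png"); c=vision.camera_model("wrist"); s=bot.observe()
m=cv2.inRange(cv2.cvtColor(f,cv2.COLOR_BGR2HSV),(70,80,20),(95,255,255))[255:375,295:365]
k=max(cv2.findContours(m,cv2.RETR_EXTERNAL,cv2.CHAIN_APPROX_NONE)[0],key=cv2.contourArea); print(cv2.boundingRect(k))
hz=s["position"][2]-.0632+.022+.0635
p=ray(c,(329.5,348.5),hz+.0015); print("cell top",p,"tcp",s["position"])
off=p[:2]-s["position"][:2]; w=ray(c,(228.8,317.5),.06); print("off",off,"well",w)
togo((w[0]-off[0],w[1]-off[1],.125),(np.pi,0,np.pi))
togo((w[0]-off[0],w[1]-off[1],.125),(np.pi,0,-np.pi+.045))
E
```

```text
(8, 8, 52, 105)
cell top [0.43007153 0.0507544  0.22283755] tcp [0.43069727 0.05080871 0.19903755]
off [-6.25739542e-04 -5.43073437e-05] well [ 0.50796531 -0.03003133  0.06      ]
slide cm [-7.78 -8.09  7.4 ] turn deg [ 0.01 -0.01  0.1 ] at [0.4307 0.0508 0.199 ] [ 3.141 -0.    -3.14 ] F [ 0.54 -0.4  -1.  ] t 4.5
slide cm [-7.78 -8.09  7.4 ] turn deg [ 0.01 -0.01 -2.48] at [0.4307 0.0508 0.199 ] [ 3.141 -0.    -3.14 ] F [ 0.54 -0.4  -1.  ] t 4.5
```

arm_command:
  gripper: [1.4,1.4,1.4,1.4,1.4]
  slide:
    - [-4,-4,1]
    - [-7.8,-8.1,3]
    - [-7.8,-8.1,6]
    - [-7.8,-8.1,7.4]
    - [-7.8,-8.1,7.4]
  turn:
    - [0,0,-1]
    - [0,0,-2.5]
    - [0,0,-2.5]
    - [0,0,-2.5]
    - [0,0,-2.5]

```text
clock: 5.12
position: [0.5081, -0.0302, 0.1247]
tool_rot: [3.141, -0.002, -3.096]
force: [-0.0, 0.5, -0.4]
grip_width: 0.0173
```

arm_command:
  gripper: [1.4,1.4,1.4,1.4]
  slide:
    - [0,0,0]
    - [0,0,0.8]
    - [0,0,1.6]
    - [0,0,1.6]
  turn:
    - [0,0,0]
    - [0,0,0]
    - [0,0,0]
    - [0,0,0]

```text
clock: 5.62
position: [0.5082, -0.0311, 0.1086]
tool_rot: [-3.142, -0.001, -3.098]
force: [-0.3, 0.0, -0.6]
grip_width: 0.0174
```

```bash
python3 - <<'E'
from h import *
togo((.5085,-.0300,.1),(np.pi,0,-np.pi+.045))
c,f=grab("wrist","w4")
cv2.imwrite("pics/w4c.png",cv2.resize(f[200:400,210:450],None,fx=3,fy=3,interpolation=2))
E
```

```text
slide cm [-0.03  0.1   0.86] turn deg [-0.   -0.06 -0.06] at [ 0.5082 -0.0311  0.1086] [-3.142e+00 -1.000e-03 -3.098e+00] F [-0.33  0.04 -0.62] t 5.625
```

View pics/w4c.png

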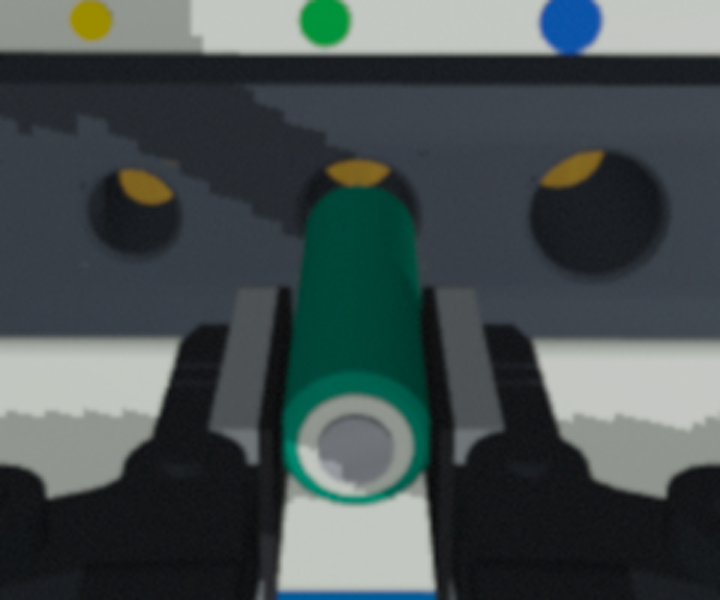

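```bash
python3 - <<'E'
from h import *
c=vision.camera_model("wrist");s=bot.observe()["position"]
f=(s[0]-.0006,s[1],s[2]-.0412)
print(f,proj(c,f),proj(c,(f[0],f[1],.06)))
for uv in [(210+361/3,200+213/3),(210+135/3,200+212/3),(210+599/3,200+215/3)]: print(ray(c,uv,.06))
print("foot",ray(c,(330,200+237/3),f[2]))
E
```

```text
(np.float64(0.5078353954218284), np.float64(-0.031098914106733547), np.float64(0.06769853146329417)) [329.05222418 276.31386945] [329.00819541 270.62184387]
[ 0.5080208  -0.03038618  0.06      ]
[ 0.50956968 -0.0703457   0.06      ]
[0.506568   0.01175919 0.06      ]
foot [ 0.50930434 -0.03054642  0.06769853]
```

The foot sits centred over the mouth within about 0.7 mm, so I'll lower gently.

arm_command:
  gripper: [1.4,1.4,1.4,1.4,1.4]
  slide:
    - [0,0.04,0.3]
    - [0,0.04,0.6]
    - [0,0.04,0.8]
    - [0,0.04,1.0]
    - [0,0.04,1.2]
  turn:
    - [0,0,0]
    - [0,0,0]
    - [0,0,0]
    - [0,0,0]
    - [0,0,0]

```text
clock: 6.3
position: [0.5086, -0.0307, 0.0971]
tool_rot: [-3.142, 0.0, -3.098]
force: [0.0, 0.3, -0.1]
grip_width: 0.0175
```

It's in the mouth 4 mm with no force, so I'll continue.

arm_command:
  gripper: [1.4,1.4,1.4,1.4,1.4]
  slide:
    - [0,0,0.3]
    - [0,0,0.6]
    - [0,0,0.9]
    - [0,0,1.2]
    - [0,0,1.5]
  turn:
    - [0,0,0]
    - [0,0,0]
    - [0,0,0]
    - [0,0,0]
    - [0,0,0]

```text
clock: 6.92
position: [0.5086, -0.0307, 0.082]
tool_rot: [-3.142, -0.0, -3.098]
force: [1.1, -0.5, -1.1]
grip_width: 0.0174
```

arm_command:
  gripper: [1.4,1.4,1.4,1.4,1.4]
  slide:
    - [0,0,0.3]
    - [0,0,0.6]
    - [0,0,0.9]
    - [0,0,1.1]
    - [0,0,1.3]
  turn:
    - [0,0,0]
    - [0,0,0]
    - [0,0,0]
    - [0,0,0]
    - [0,0,0]

```text
clock: 7.55
position: [0.5086, -0.0307, 0.069]
tool_rot: [-3.142, -0.0, -3.098]
force: [-0.1, -0.3, -0.5]
grip_width: 0.0178
```

arm_command:
  gripper: [1.4,1.4,1.4,1.4]
  slide:
    - [0,0,0.1]
    - [0,0,0.2]
    - [0,0,0.3]
    - [0,0,0.3]
  turn:
    - [0,0,0]
    - [0,0,0]
    - [0,0,0]
    - [0,0,0]

```text
clock: 8.05
position: [0.5087, -0.0307, 0.0662]
tool_rot: [-3.142, 0.0, -3.098]
force: [-0.7, 0.1, 1.1]
grip_width: 0.0173
```

arm_command:
  gripper: [1.4,1.4,1.4]
  slide:
    - [0,0,0.1]
    - [0,0,0.1]
    - [0,0,0.1]
  turn:
    - [0,0,0]
    - [0,0,0]
    - [0,0,0]

```text
clock: 8.43
position: [0.5087, -0.0307, 0.0652]
tool_rot: [-3.142, 0.0, -3.098]
force: [-0.5, 0.3, 1.7]
grip_width: 0.0174
```

It is resting on the contact at the expected height. I'll release, rise and look.

arm_command:
  gripper: [2.6,3.6,4.5,4.5,4.5]
  slide:
    - [0,0,0]
    - [0,0,0]
    - [0,0,0]
    - [0,0,0]
    - [0,0,0]
  turn:
    - [0,0,0]
    - [0,0,0]
    - [0,0,0]
    - [0,0,0]
    - [0,0,0]

```text
clock: 9.05
position: [0.5086, -0.0307, 0.0652]
tool_rot: [-3.142, 0.0, -3.098]
force: [0.2, 0.6, -0.0]
grip_width: 0.0451
```

arm_command:
  gripper: [4.5,4.5,4.5,4.5,4.5]
  slide:
    - [0,0,-2]
    - [0,0,-5]
    - [3,0,-9]
    - [6,0,-12]
    - [8,0,-15]
  turn:
    - [0,0,0]
    - [0,0,0]
    - [0,0,0]
    - [0,0,0]
    - [0,0,0]

```text
clock: 9.68
position: [0.4274, -0.0343, 0.2162]
tool_rot: [-3.142, -0.0, -3.098]
force: [-0.1, -0.1, 0.7]
grip_width: 0.0452
```

arm_command:
  gripper: [0,0,0,0]
  slide:
    - [0,0,0]
    - [0,0,0]
    - [0,0,0]
    - [0,0,0]
  turn:
    - [0,0,0]
    - [0,0,0]
    - [0,0,0]
    - [0,0,0]

```text
clock: 10.18
position: [0.4287, -0.0342, 0.2145]
tool_rot: [-3.142, -0.001, -3.098]
force: [0.6, 0.6, 0.3]
grip_width: 0.0001
```

```bash
python3 - <<'E'
from h import *
togo((.5085,-.0300,.1),(np.pi,0,-np.pi+.045))
c,f=grab("wrist","w5")
print(proj(c,(.508,-.0305,.09)))
E
```

```text
slide cm [-8.01  0.07 11.44] turn deg [-0.   -0.07 -0.06] at [ 0.4287 -0.0342  0.2145] [-3.142e+00 -1.000e-03 -3.098e+00] F [0.63 0.61 0.32] t 10.175
[328.87825227 329.49281735]
```

View pics/w5.png

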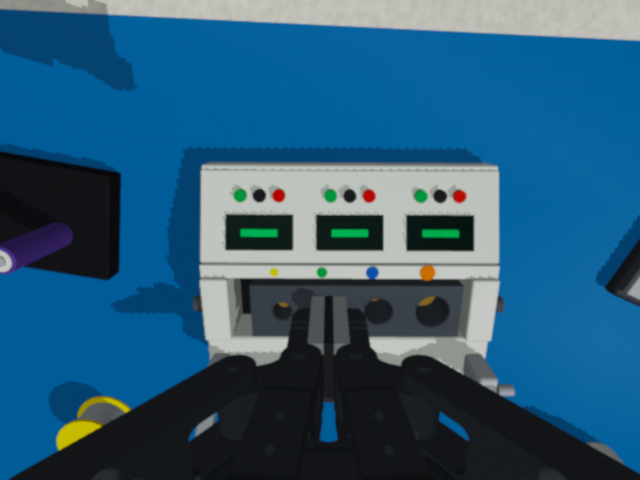

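The cell is hidden behind the fingers here, so I'll check it from the top camera. Meanwhile I'll work out the starting pose behind the bridge lip.

```bash
python3 - <<'E'
from h import *
ax=np.array([np.cos(.045),np.sin(.045)]); hg=np.array([.5072,-.0123])+.055*ax
print("hinge",hg)
t=vision.camera_model("top"); f=cv2.imread("pics/top0.png")
m=np.array(blob(f[200:240],(0,150,80),(8,255,255))[0][0])+[0,200]
for th in (2.1,2.2,2.3):
    r=np.array([-np.cos(th),np.sin(th)])*.0875; n=np.array([np.sin(th),np.cos(th)])*0
    P=np.r_[hg+ax*(r+n)[0],.09+(r+n)[1]]; print(th,proj(t,P).round(1),"red at",m)
for a,z in ((.095,.26),(.095,.14)): togo((*(hg+ax*(a+.011)),z),(np.pi,0,-np.pi+.045))
c,g=grab("scene","s1")
a=cv2.resize(g[170:300,210:360],None,fx=4,fy=4,interpolation=2); cv2.imwrite("pics/s1c.png",a)
E
```

```text
hinge [ 0.56214432 -0.00982584]
2.1 [318.5 225.5] red at [318.  222.7]
2.2 [318.3 222.8] red at [318.  222.7]
2.3 [318.1 220.4] red at [318.  222.7]
slide cm [-24.04   1.86  -4.57] turn deg [-0.   -0.06 -0.06] at [ 0.4287 -0.0342  0.2146] [-3.142e+00 -1.000e-03 -3.098e+00] F [ 0.44 -0.34  0.36] t 10.225
slide cm [-24.05   1.86   7.43] turn deg [-0.   -0.06 -0.06] at [ 0.4287 -0.0342  0.2146] [-3.142e+00 -1.000e-03 -3.098e+00] F [ 0.44 -0.34  0.36] t 10.225
```

View pics/s1c.png

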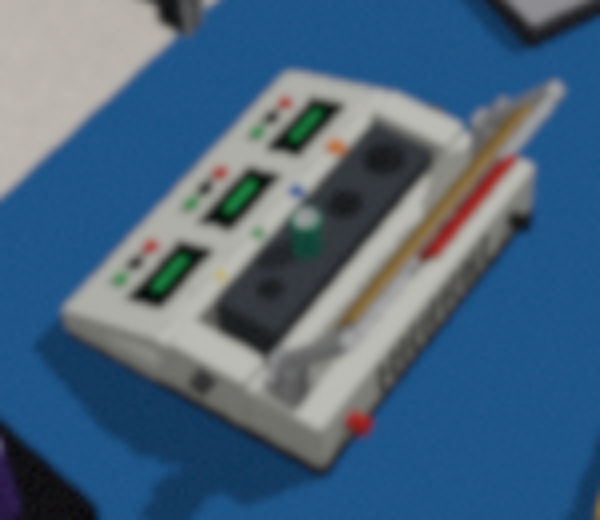

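The cell stands upright in w18 at crop (307,232), between the neighbouring empty wells. The bridge is at about 2.2 rad, which matches my hinge estimate. Next I'll go over and behind the lip.

arm_command:
  gripper: [0,0,0,0,0]
  slide:
    - [0,0,-4.6]
    - [-6,0.6,-4.6]
    - [-12,1.2,-4.6]
    - [-18,1.9,-4.6]
    - [-24,1.9,-4.6]
  turn:
    - [0,0,0]
    - [0,0,0]
    - [0,0,0]
    - [0,0,0]
    - [0,0,0]

```text
clock: 10.9
position: [0.6695, -0.0038, 0.2607]
tool_rot: [3.141, -0.0, -3.097]
force: [0.4, -0.0, 0.5]
grip_width: -0.0002
```

arm_command:
  gripper: [0,0,0]
  slide:
    - [0,0,0]
    - [0,0,0]
    - [0,0,0]
  turn:
    - [0,0,0]
    - [0,0,0]
    - [0,0,0]

```text
clock: 11.28
position: [0.667, -0.0049, 0.2615]
tool_rot: [-3.142, 0.0, -3.098]
force: [0.3, 0.5, -0.2]
grip_width: -0.0004
```

```bash
python3 - <<'E'
from h import *
ax=np.array([np.cos(.045),np.sin(.045)]); hg=np.array([.5621,-.0098])
for a,z in ((.095,.145),(.062,.145)): togo((*(hg+ax*(a+.011)),z),(np.pi,0,-np.pi+.045))
E
```

```text
slide cm [-0.1  -0.02 11.65] turn deg [-0.    0.   -0.08] at [ 0.667  -0.0049  0.2615] [-3.142  0.    -3.098] F [ 0.3   0.47 -0.2 ] t 11.275
slide cm [ 3.2  -0.02 11.65] turn deg [-0.    0.   -0.08] at [ 0.667  -0.0049  0.2615] [-3.142  0.    -3.098] F [ 0.3   0.47 -0.2 ] t 11.275
```

arm_command:
  gripper: [0,0,0,0,0]
  slide:
    - [0,0,4]
    - [0,0,9]
    - [0,0,11.6]
    - [1.5,0,11.6]
    - [3,0,11.6]
  turn:
    - [0,0,0]
    - [0,0,0]
    - [0,0,0]
    - [0,0,0]
    - [0,0,0]

```text
clock: 11.9
position: [0.6367, -0.0061, 0.1455]
tool_rot: [-3.142, 0.0, -3.098]
force: [0.6, -0.1, -0.1]
grip_width: 0.0001
```

arm_command:
  gripper: [0,0,0,0,0]
  slide:
    - [0.4,0,0]
    - [0.8,0,-0.4]
    - [1.3,0,-1.0]
    - [2.0,0,-1.4]
    - [2.6,0,-1.7]
  turn:
    - [0,0,0]
    - [0,0,0]
    - [0,0,0]
    - [0,0,0]
    - [0,0,0]

```text
clock: 12.52
position: [0.6117, -0.0071, 0.1629]
tool_rot: [3.142, 0.001, -3.098]
force: [5.6, 0.6, 1.9]
grip_width: 0.0001
```

Contact is steady at about 5 N, so I'll follow the arc.

arm_command:
  gripper: [0,0,0,0,0]
  slide:
    - [1.1,0,-0.4]
    - [2.2,0,-0.8]
    - [3.3,0,-1.0]
    - [4.4,0,-0.9]
    - [5.6,0,-0.75]
  turn:
    - [0,0,0]
    - [0,0,0]
    - [0,0,0]
    - [0,0,0]
    - [0,0,0]

```text
clock: 13.15
position: [0.5552, -0.0096, 0.1697]
tool_rot: [3.142, 0.0, -3.098]
force: [3.7, 0.9, -0.3]
grip_width: 0.0002
```

arm_command:
  gripper: [0,0,0,0,0]
  slide:
    - [0.8,0,0.1]
    - [1.9,0,0.55]
    - [2.95,0,1.2]
    - [3.9,0,2.0]
    - [4.8,0,2.9]
  turn:
    - [0,0,0]
    - [0,0,0]
    - [0,0,0]
    - [0,0,0]
    - [0,0,0]

```text
clock: 13.78
position: [0.5072, -0.0117, 0.14]
tool_rot: [-3.142, -0.0, -3.098]
force: [4.9, 1.2, 0.2]
grip_width: 0.0002
```

The force is mostly +x here, where I'd expect more z. I'll look before pressing.

```bash
python3 - <<'E'
from h import *
print(bot.observe()["force"],bot.observe()["moment"])
c,f=grab("wrist","w6"); c2,g=grab("scene","s2")
a=cv2.resize(f[150:450,100:560],(460,300)); b=cv2.resize(g[160:300,220:370],(321,300),interpolation=2)
cv2.imwrite("pics/m6.png",np.hstack([a,b]))
E
```

```text
[4.89370226 1.24625209 0.20569081] [ 0.04486929 -0.92273374  0.02456792]
```

View pics/m6.png

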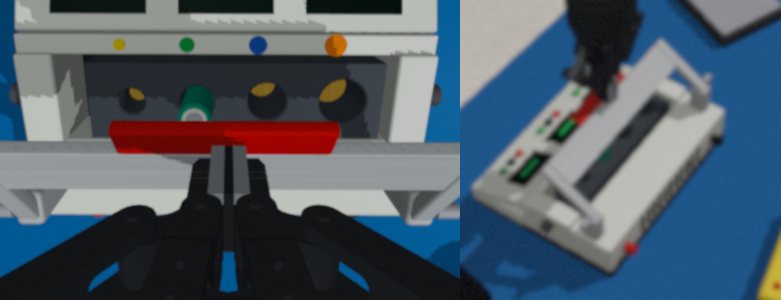

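```bash
python3 - <<'E'
from h import *
ax=np.array([np.cos(.045),np.sin(.045)]); hg=np.array([.5621,-.0098]); c=vision.camera_model("wrist")
f=cv2.imread("pics/w6.png"); print(blob(f,(0,150,80),(8,255,255)))
for th in np.arange(.4,1.05,.1):
    o=[]
    for s in (.074,.092):
        r=np.array([-np.cos(th),np.sin(th)])*s+np.array([np.sin(th),np.cos(th)])*.005
        o.append(proj(c,np.r_[hg+ax*r[0],.09+r[1]]).round(1))
    print(th.round(2),*o)
E
```

```text
[([324.0, 286.5], [209, 271, 231, 33, 6856])]
0.4 [328.1 278.3] [328.1 247.9]
0.5 [328.1 292.1] [328.1 265.1]
0.6 [328.2 307.6] [328.1 285.1]
0.7 [328.2 324.7] [328.2 307.7]
0.8 [328.2 343.1] [328.2 332.6]
0.9 [328.2 362.5] [328.2 359.3]
1.0 [328.3 382.4] [328.3 387.2]
```

The lip's projection gives θ of about 0.55, as planned. The tips bear on the bar beside the lip and the cell is upright below. I'll continue down.

arm_command:
  gripper: [0,0,0,0,0]
  slide:
    - [0.5,0,0.8]
    - [0.9,0,1.5]
    - [1.2,0,2.1]
    - [1.4,0,2.8]
    - [1.5,0,3.4]
  turn:
    - [0,0,0]
    - [0,0,0]
    - [0,0,0]
    - [0,0,0]
    - [0,0,0]

```text
clock: 14.5
position: [0.4923, -0.0124, 0.1061]
tool_rot: [-3.142, -0.001, -3.098]
force: [-3.2, -0.4, 3.0]
grip_width: -0.0001
```

arm_command:
  gripper: [0,0,0,0,0]
  slide:
    - [0,0,0.2]
    - [0,0,0.4]
    - [0,0,0.6]
    - [0,0,0.7]
    - [0,0,0.8]
  turn:
    - [0,0,0]
    - [0,0,0]
    - [0,0,0]
    - [0,0,0]
    - [0,0,0]

```text
clock: 15.12
position: [0.4927, -0.0124, 0.0987]
tool_rot: [-3.142, -0.0, -3.098]
force: [-3.5, -1.2, 5.9]
grip_width: 0.0002
```

arm_command:
  gripper: [0,0,0,0]
  slide:
    - [0,0,0.1]
    - [0,0,0.2]
    - [0,0,0.3]
    - [0,0,0.3]
  turn:
    - [0,0,0]
    - [0,0,0]
    - [0,0,0]
    - [0,0,0]

```text
clock: 15.62
position: [0.4929, -0.0124, 0.0956]
tool_rot: [-3.142, 0.0, -3.098]
force: [0.1, -0.3, -1.7]
grip_width: 0.0002
```

arm_command:
  gripper: [0,0,0]
  slide:
    - [0,0,0.05]
    - [0,0,0.1]
    - [0,0,0.1]
  turn:
    - [0,0,0]
    - [0,0,0]
    - [0,0,0]

```text
clock: 16.0
position: [0.4931, -0.0123, 0.095]
tool_rot: [3.142, 0.001, -3.098]
force: [-4.2, -0.3, 9.9]
grip_width: 0.0002
```

arm_command:
  gripper: [0,0,0]
  slide:
    - [0,0,0.05]
    - [0,0,0.05]
    - [0,0,0.05]
  turn:
    - [0,0,0]
    - [0,0,0]
    - [0,0,0]

```text
clock: 16.38
position: [0.4931, -0.0123, 0.0949]
tool_rot: [3.142, 0.001, -3.098]
force: [-6.1, -0.5, 20.7]
grip_width: -0.0003
```

Force rises steeply (21 N) with no further travel at 0.095 m, so the bridge is on its stop. I'll lift off and check.

arm_command:
  gripper: [0,0,0,0,0]
  slide:
    - [0,0,-0.5]
    - [0,0,-2]
    - [0,0,-5]
    - [3,0,-9]
    - [7,0,-13]
  turn:
    - [0,0,0]
    - [0,0,0]
    - [0,0,0]
    - [0,0,0]
    - [0,0,0]

```text
clock: 17.0
position: [0.4224, -0.0154, 0.2258]
tool_rot: [3.142, 0.001, -3.098]
force: [-0.1, 0.3, 0.7]
grip_width: 0.0002
```

arm_command:
  gripper: [0,0,0,0]
  slide:
    - [0,0,0]
    - [0,0,0]
    - [0,0,0]
    - [0,0,0]
  turn:
    - [0,0,0]
    - [0,0,0]
    - [0,0,0]
    - [0,0,0]

```text
clock: 17.5
position: [0.4229, -0.0154, 0.2235]
tool_rot: [-3.141, -0.002, -3.098]
force: [0.8, 0.2, 0.3]
grip_width: 0.0003
```

```bash
python3 - <<'E'
from h import *
ax=np.array([np.cos(.045),np.sin(.045)]); hg=np.array([.5621,-.0098])
togo((.4,0,.2))
c,f=grab("wrist","w7"); c2,g=grab("scene","s3")
a=cv2.resize(f,(400,300)); b=cv2.resize(g[160:340,150:370],(367,300),interpolation=2)
cv2.imwrite("pics/m7.png",np.hstack([a,b]))
print(blob(f,(0,150,80),(8,255,255),2))
for th in (0,.05,.1):
    for s in (.074,.092):
        r=np.array([-np.cos(th),np.sin(th)])*s+np.array([np.sin(th),np.cos(th)])*.005
        print(th,s,proj(c,np.r_[hg+ax*r[0],.09+r[1]]).round(1))
f0=cv2.imread("pics/scene0.png")
for n,lo,hi in (("violet",(120,60,20),(150,255,255)),("orange",(0,170,60),(6,255,255))):
    print(n,blob(f0[240:340,140:250],lo,hi),blob(g[240:340,140:250],lo,hi))
E
```

```text
slide cm [2.22 1.64 2.35] at [ 0.4229 -0.0154  0.2235] [-3.141e+00 -2.000e-03 -3.098e+00] F [0.81 0.25 0.26] t 17.5
[([325.6, 297.4], [268, 288, 117, 23, 2041]), ([257.5, 199.0], [252, 194, 12, 11, 104])]
0 0.074 [327.9 310.8]
0 0.092 [327.9 289.6]
0.05 0.074 [327.9 313.5]
0.05 0.092 [327.9 292.6]
0.1 0.074 [327.9 316.4]
0.1 0.092 [327.9 296. ]
violet [([68.3, 51.4], [58, 36, 19, 27, 249])] [([68.4, 51.4], [58, 36, 20, 27, 251])]
orange [([43.7, 69.5], [35, 60, 16, 18, 169])] [([43.5, 69.7], [35, 60, 16, 18, 174])]
```

View pics/m7.png

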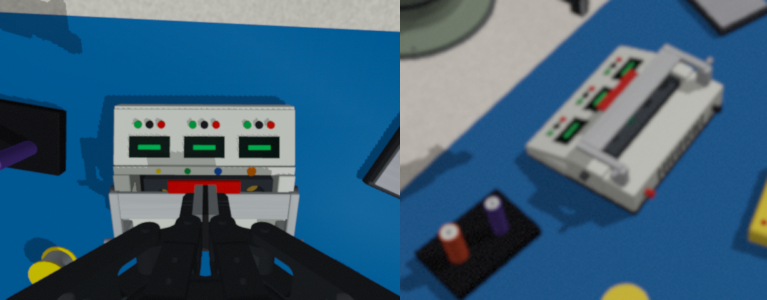

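The bridge lies level over the wells. Its lip spans rows 288–311, against 289.6–310.8 predicted for 0 rad. The waiting cells haven't moved and the arm is clear.

```bash
python3 -c "
from workcell import job_done
print(job_done())"
```

```text
the job is handed in; nothing more can be done
None
```

The teal 18.5 mm cell from the scale is in well w18, the bridge is shut on it, and I handed the job in at about 17.6 s. No verdict is reported.

- **Placing the cell:** The strip was clamped about 5 mm off its dots towards +y. I found the mouth in the wrist camera and the cell went in with no sideways search. It was lowered until it touched the contact at the expected height, at about 1.7 N. After release, the scene view showed it standing upright in w18, between the empty neighbouring wells.
- **Shutting the bridge:** I pushed the bridge over and down with the closed fingers until the force rose to 21 N with no further travel at 95 mm. The force along the arc was otherwise 10 N or less.
- **Last checks:** With the arm lifted clear, the lip was at rows 288–311, against 289.6–310.8 predicted for 0 rad. The two waiting cells were within 0.3 px of where they started.
- **Disagreements and gaps:** Around 0.6 rad the force on the fingers was mostly sideways where I expected upward. A picture showed the bridge on course, so I went on. One force reading near the stop was slightly negative (-1.7 N), probably noise. The cell is hidden under the shut bridge, so I could not see it at the end.

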